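# Open the service box by its pop-out T-handle

## Robot

A 6-joint arm with a two-finger parallel gripper is mounted at the origin on a cart in front of the work surface, level with it; the furniture and walls round the work are solid. World frame = base frame: x ahead of the robot, y to its left, z up, the work surface at z = 0. Lengths are in m, angles in degrees, forces in N, time in s.
With the tool pointing down it reaches from about 0.4 to 0.825 m from the base axis. Payload 7 kg.
Tool frame: the origin (TCP) lies midway between the tips of the shut fingers; the grasp point (between the pads) lies 19 mm behind it; z points along the fingers, y is the line along which they close (so a half turn about z gives the same grasp; the last joint's range is limited). The gripper opens to 88 mm and grips with 3 to 60 N. Pads are 19 mm wide; open, the fingers measure 130 mm over their backs; the gripper's body (78 mm by 193 mm) begins 47 mm behind the grasp point.
Start: joints at [86.064, 20.546, 0.682, 0, -70.136, -16.507], TCP at [0.236, 0.632, 0.227] pointing down, gripper open.
Joint ranges: [-176.03, 176.03], [-82.01, 121.73], [-58.28, 71.71], [-173.87, 95.51], [-174.79, -0.11], [-173.66, 173.66]. Speed limits (degrees/s): [136.94, 136.94, 172.46, 180, 180, 180].

## Interface

Orientations are given as [roll, pitch, yaw] about the fixed x, y, z axes, in that order (R = Rz(yaw) Ry(pitch) Rx(roll)).
In Python, from plant import ctrl gives the robot as it stands. The module is installed in compiled form; this text tells all that it offers.
- The arm moves only by the tool send_rows, never from a script. Its argument "plan" is a list that holds one entry, the list of rows, each a list of 6 numbers: the shift along the tool's x, y, z in parts of the range, where 1.0 means 100 cm, then the turn, a rotation vector about the tool's x, y, z in shares of 90 degrees (1.0 is 90 degrees). A call has 1 to 8 rows; each row is the pose to reach, as a shift and turn from the pose commanded when the call began, along the tool's axes at that moment; what a row does not reach only later rows make up. A row lasts 1/12 s, in which the tool goes at most 41.7 mm and 7.16 degrees, less where a joint would pass 70% of its speed; a pose out of reach is approached as far as the arm can. No shift or turn number may pass 1 either way. A call with a gripper value outside its range is refused whole. "fingers" is the opening, from 0 (shut) to 1 (fully open), set as the call begins (left out, the last holds). The fingers move at their own pace and stop on an object; the grip force is fixed at half the most. Time passes only in rows, so rows that repeat a pose let the fingers close. It gives the time, the measured TCP pose, the force, the opening and the grip force at its end, in the units of the state.
- ctrl.get_obs(): the state, without advancing time (a new reading comes with each control period).
- ctrl.snapshot(name): name is "side" or "top"; returns a dict with "img" (400x640x3 uint8, red, green, blue), "K" (3x3 intrinsics, pixels), "pose" (4x4, takes a point from camera to world coordinates). Camera axes: x right, y down, z forward; pixel columns grow to the right and rows downward; lengths in m; the calibration is good to about 2 mm. A picture is of the moment at which its call begins. There is no depth.
- ctrl.close_job(): hands the job in; it is judged then, once.
The state is a dict: "clock": time; "joint_pos": joint angles; "qvel": joint speeds; "tau": joint torques, N m; "tool_pos": TCP position; "orientation": TCP orientation; "force": force on the tool from outside, world axes, zero at the start; "moment": the same for the moment, N m; "opening": finger opening in m; "gripper_force": force on a finger pad.
Only numpy, scipy, OpenCV 4.12 (cv2) and the standard library are available. Lean on these libraries where they do the work, as an engineer would, in place of code of your own. Each camera call takes 0.05 s, during which the arm holds its last target. There are 200 camera calls.

## Task

Open the aluminium service box on the bench: press the release button at the end of the flush T-handle in its lid so that the handle pops out, then turn the popped handle a quarter turn clockwise (seen from above) to unlatch the lid. Let go and leave the lid standing open by itself on its spring hinge, without disturbing the sealant bottle, the chain carton or the grease tub nearby.

Things in the scene. Friction and masses are not known exactly. Their poses are not given: they have to be found in the camera images.
- service_box: low aluminium box, fixed; lid 205 (x) x 308 mm (y), its top 121 mm up. Origin: middle of the underside, bench height; x from the front (latch side) to the rear hinge, y along its length. Latch: dark steel housing, 58 mm in x about own x = -35 mm, own y -64 to +98 mm, flat top 124 mm up; the T-handle's axis is at own (-35, 0), the push button at its +y end. Else the lid is flat (2 mm ribs).
- button_top (a point): middle of the top of the release button: black rounded pad 25 (x) by 26 mm (y), 76 mm to the +y side of the handle's axis, 8 mm proud of the housing. Press straight down: it sinks 4 to 4.5 mm before the handle is let go, 6 mm to its stop, with about 3 N at first and 5 to 7 N to release. It springs back.
- bar_center (a point): middle of the T-handle's steel bar, on its turning axis, 6 mm under the bar's top. Bar 94 x 16 x 12 mm high. Stowed it lies along the box's y, its top level with the housing, in a pocket 2 mm wider each side, so it can be neither gripped nor turned. Popped out it is 26 mm higher: underside 14, top 26 mm above the housing, on a 13 mm stem.
- bar_end (a point): the end of the bar next to the button (47 mm from bar_center, at the same height); shows which way the bar points. This end moves away from the box's front, towards the hinge, when the handle is turned clockwise.
- release (a joint): how far the release button is pressed in, m: 0 at rest, 0.006 at its stop; the handle is let go at about 0.0043
- handle_pop (a joint): how far the T-handle has risen, m: 0 stowed flush, 0.026 fully popped out. A spring of about 5 N pushes it up as soon as the button lets it go, and it then stays up by itself.
- handle_turn (a joint): turn of the T-handle, rad: 0 as stowed, grows clockwise seen from above, stop at 1.57. It needs about 0.15 to 0.2 N m (4 to 6 N near a bar end; the bar may be gripped or pushed) and stays where it is left. The latch cam under the lid comes clear of the strike at about 0.9.
- lid (a joint): opening of the lid, rad: 0 closed (0.003 when latched), hinged along the box's rear upper edge. Once unlatched the spring hinge raises it softly, in 1 to 2 s, to about 0.5, where it stays; it lifts with about 5 N at the front edge and can be held down or pushed down by a hand above it.
- lid_front (a point): middle of the lid's front upper edge, 121 mm above the bench when closed, about 218 mm when the lid stands open
- sealant: round squeeze bottle with a nozzle, 60 mm across, 186 mm high, standing loose on the thin mat to the left of the box; origin at the middle of its underside. To be left alone.
- chain_carton: small dark carton 35 x 110 x 55 mm high, loose on the same mat; origin at the middle of its underside. To be left alone.
- grease: screw-lid tub 82 mm across, 68 mm high, loose on the bench to the right of the box; origin at the middle of its underside. To be left alone.

How it is judged:
By the outcome, as a careful person would: the job done as asked, in the order asked, and still so for the second after the job is handed in, with the robot touching nothing.
It also fails if it takes over 40 s, if anything falls off the work surface, if the arm or the gripper's body presses on something with over 40 N, if the wrist force passes 120 N, or if a joint passes its speed limit or range.

## Working session

There is one attempt and no reset: what is moved stays moved. The work goes in short steps, Python scripts to look and compute and a tool call to move; the robot and the scene stay as the last step left them, time stands still between calls to the robot, and variables do not carry over. Pictures are saved under pics/ and viewed, at most 10 in all, crops included, and the job is handed in when it is done.

Besides the shell and the picture viewer there is one more tool, called in YAML: its name, and indented under it one key for each argument. send_rows: Moves the arm, as the interface text tells. Its arguments: {"type":"object","properties":{"plan":{"type":"array","items":{"type":"array","items":{"type":"array","items":{"type":"number"}}}},"fingers":{"type":"number"}},"required":["plan"]}

```bash
mkdir -p pics; python3 - <<'E'
from plant import ctrl
import cv2,numpy as np
for n in("top","side"):
    s=ctrl.snapshot(n); cv2.imwrite(f"pics/{n}0.png",s["img"][:,:,::-1]); print(n,s["K"].tolist(),np.round(s["pose"],4).tolist())
o=ctrl.get_obs();print(o)
E
```

```text
top [[462.34330804809576, 0.0, 313.32157816891896], [0.0, 462.34330804809576, 202.2628624232715], [0.0, 0.0, 1.0]] [[0.4016, -0.8504, 0.3399, 0.0268], [-0.9158, -0.369, 0.1587, -0.2969], [-0.0095, -0.375, -0.927, 1.3981], [0.0, 0.0, 0.0, 1.0]]
side [[417.85509852200346, 0.0, 329.03118984606715], [0.0, 417.85509852200346, 201.61584685446053], [0.0, 0.0, 1.0]] [[0.9999, 0.0133, -0.0079, 0.5015], [0.0144, -0.6256, 0.78, -1.1971], [0.0054, -0.78, -0.6257, 1.0158], [0.0, 0.0, 0.0, 1.0]]
{'clock': 0.1, 'joint_pos': array([ 8.60648728e+01,  2.05882499e+01,  6.39315158e-01, -1.75446007e-02,
       -7.01353263e+01, -1.65062081e+01]), 'qvel': array([-0.08211925, -0.02434663,  0.02443708, -0.00374353,  0.05304576,
        0.05468879]), 'tau': array([-2.19375055e-03, -5.84167099e+01,  2.93748683e+01,  7.01566860e+00,
        1.01476297e-02, -5.26767349e-05]), 'tool_pos': array([0.23562429, 0.63207912, 0.22570882]), 'orientation': array([ 1.79914525e+02, -8.12818982e-03, -2.04473030e+01]), 'force': array([ 0.46269879,  0.48160554, -0.23240776]), 'moment': array([-0.02051132,  0.05753356,  0.0285216 ]), 'gripper_force': 0.0, 'opening': 0.08751963109336088}
```

View pics/top0.png

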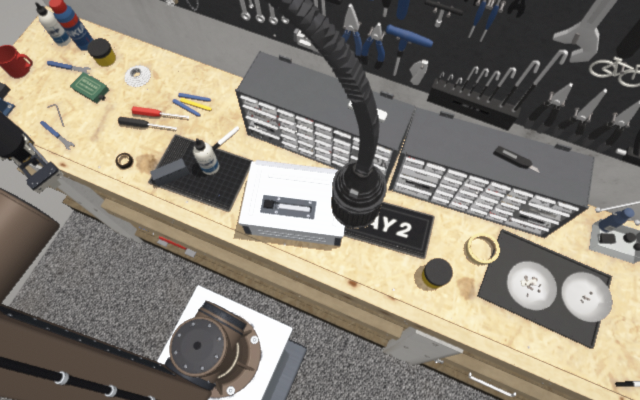

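View pics/side0.png

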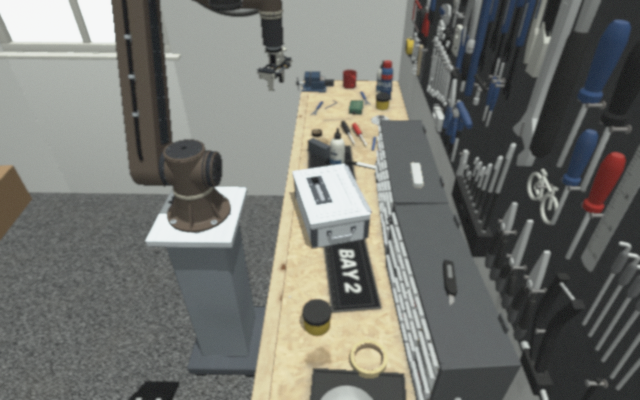

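The top view shows the box at about (295,203), the latch at about (289,208), the tub at (437,273), the bottle at (205,155) and the carton at (172,170). A lamp head at (357,195) hides the box's right rear corner. The side view shows the latch at (318,188). I'll zoom in on the latch.

```bash
cat > h.py <<'E'
from plant import ctrl
import cv2,numpy as np
def ray(s,u,v):
    K,P=np.array(s["K"]),np.array(s["pose"])
    d=P[:3,:3]@np.linalg.inv(K)@[u,v,1]; return P[:3,3],d
def onz(s,u,v,z):
    c,d=ray(s,u,v); return (c+d*(z-c[2])/d[2])
def proj(s,p):
    K,P=np.array(s["K"]),np.array(s["pose"])
    q=K@(P[:3,:3].T@(np.array(p)-P[:3,3])); return q[:2]/q[2]
E
python3 - <<'E'
from h import *
t=ctrl.snapshot("top");s=ctrl.snapshot("side")
a=cv2.resize(t["img"][155:255,230:360,::-1],None,fx=6,fy=6,interpolation=cv2.INTER_CUBIC)
b=cv2.resize(s["img"][120:250,280:380,::-1],None,fx=4.5,fy=4.5,interpolation=cv2.INTER_CUBIC)
cv2.imwrite("pics/t1.png",a[:600,:800]);cv2.imwrite("pics/s1.png",b)
E
```

```text
(no output)
```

View pics/t1.png

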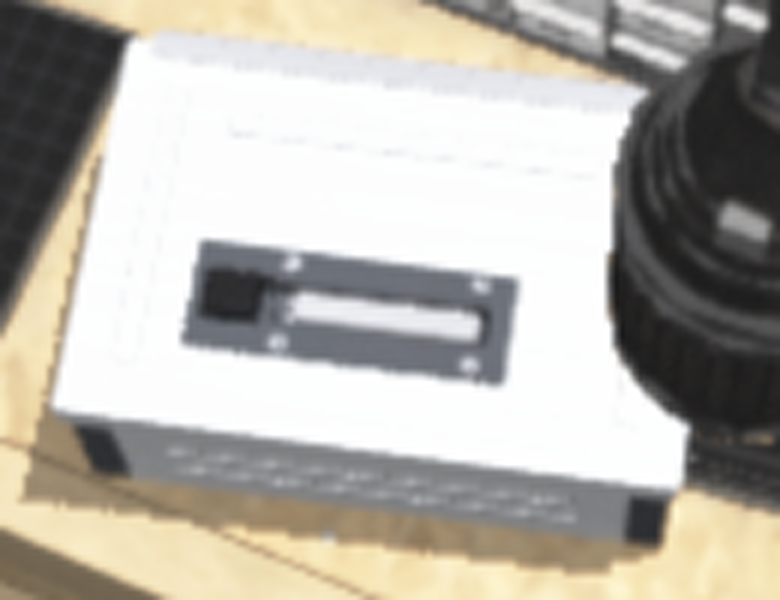

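View pics/s1.png

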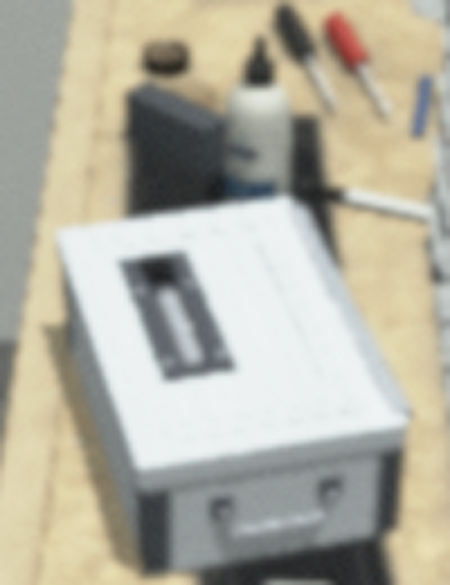

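The crop shows the dark housing with corners at about (202,240), (518,278), (503,384) and (183,346). The button is at the left (+y) end, (232,293), and the bar runs from (290,305) to (480,327). Next I measure these with masks.

```bash
python3 - <<'E'
from h import *
t=ctrl.snapshot("top");s=ctrl.snapshot("side")
def quad(im,x0,x1,y0,y1,thr):
    g=cv2.cvtColor(im,cv2.COLOR_RGB2GRAY)[y0:y1,x0:x1]
    g=cv2.resize(g,None,fx=8,fy=8,interpolation=cv2.INTER_CUBIC)
    m=cv2.morphologyEx((g<thr).astype(np.uint8),cv2.MORPH_CLOSE,np.ones((25,25)))
    cs,_=cv2.findContours(m,cv2.RETR_EXTERNAL,cv2.CHAIN_APPROX_NONE)
    c=cv2.convexHull(max(cs,key=cv2.contourArea))
    q=cv2.approxPolyDP(c,0.04*cv2.arcLength(c,True),True)[:,0]
    return (q+.5)/8-.5+[x0,y0]
for n,c,box in(("top",t,(255,322,188,225)),("side",s,(303,336,174,207))):
    q=quad(c["img"],*box,165); w=np.array([onz(c,*p,.124) for p in q])
    print(n,q.round(1).tolist());print(w.round(4).tolist())
    print("sides",np.linalg.norm(w-np.roll(w,-1,0),axis=1).round(4),"mean",w.mean(0).round(4))
    if len(q)==4:
        e=[(w[(i+1)%4]-w[i])[:2] for i in range(4)]; l=max(e,key=np.linalg.norm)
        if l[1]<0:l=-l
        u=l/np.linalg.norm(l); ctr=w.mean(0)[:2]; ax=ctr-u*.017
        print("yaw of box y-90",np.degrees(np.arctan2(-u[0],u[1])).round(2),"axis",ax.round(4),"button",(ax+u*.076).round(4))
# direct button
g=cv2.cvtColor(t["img"],cv2.COLOR_RGB2GRAY)[195:212,262:276]; m=g<45
v,u=np.nonzero(m); p=(u.mean()+262,v.mean()+195); print("button px",p,m.sum(),onz(t,*p,.130))
g=cv2.cvtColor(t["img"],cv2.COLOR_RGB2GRAY)[200:214,276:314]; m=g>170
v,u=np.nonzero(m); p=(u.mean()+276,v.mean()+200); print("bar",p,onz(t,*p,.124))
for nm,p in(("bottle",(205,172)),("carton",(165,178))): print(nm,onz(t,*p,0))
for z in(.6,.8,1.0): print("lamp",onz(t,357,195,z),onz(t,370,120,z))
E
```

```text
top [[263.1, 195.3], [314.8, 201.1], [313.3, 217.7], [261.1, 211.9]]
[[0.4546, 0.0683, 0.124], [0.4992, -0.0813, 0.124], [0.4492, -0.0984, 0.124], [0.4043, 0.0503, 0.124]]
sides [0.1561 0.0528 0.1553 0.0534] mean [ 0.4518 -0.0153  0.124 ]
yaw of box y-90 16.62 axis [ 0.4567 -0.0316] button [0.435  0.0412]
side [[319.6, 175.8], [331.3, 200.7], [317.1, 203.9], [306.6, 178.2]]
[[0.4531, 0.0661, 0.124], [0.498, -0.0802, 0.124], [0.4499, -0.0989, 0.124], [0.4059, 0.05, 0.124]]
sides [0.1531 0.0516 0.1553 0.0498] mean [ 0.4517 -0.0157  0.124 ]
yaw of box y-90 16.45 axis [ 0.4565 -0.032 ] button [0.435  0.0409]
button px (np.float64(268.7368421052632), np.float64(205.1578947368421)) 19 [0.43085272 0.03728084 0.13      ]
bar (np.float64(294.4866666666667), np.float64(206.98666666666668)) [ 0.45790565 -0.03370555  0.124     ]
bottle [0.49497763 0.32026118 0.        ]
carton [0.42210475 0.43259821 0.        ]
lamp [ 0.36539895 -0.22944367  0.6       ] [ 0.52747249 -0.19309598  0.6       ]
lamp [ 0.2805464  -0.24635911  0.8       ] [ 0.4020046  -0.21912008  0.8       ]
lamp [ 0.19569385 -0.26327455  1.        ] [ 0.27653671 -0.24514419  1.        ]
```

```bash
cat >> h.py <<'E'
from scipy.spatial.transform import Rotation as Ro
def go(p,yaw):
    o=ctrl.get_obs(); R=Ro.from_euler("xyz",o["orientation"],degrees=True)
    T=Ro.from_euler("xyz",[180,0,yaw],degrees=True)
    d=R.inv().apply(np.array(p)-o["tool_pos"])*100; r=(R.inv()*T).as_rotvec(degrees=True)
    print("row",d.round(2),r.round(2),"now",o["tool_pos"].round(4),o["orientation"].round(2),"t",o["clock"],"F",o["force"].round(1),"J",o["joint_pos"].round(1))
E
python3 -c "
from h import *
go([.434,.041,.25],-73.5)"
```

```text
row [39.23 48.49 -2.35] [ 3.000e-02 -2.000e-02  5.306e+01] now [0.2357 0.6323 0.2262] [179.97  -0.   -20.44] t 0.3 F [-0.5  0.5 -0.1] J [ 86.1  20.6   0.7  -0.  -70.1 -16.5]
```

Careful with the scale: shifts go in shares of 100 cm and turns go in shares of 90 degrees. That gives: 27.2 cm / 100 = 0.272, 24.7 cm / 100 = 0.247, 44 degrees / 90 = 0.4889.

send_rows:
  plan:
    - [[0.04, 0.048, -0.024, 0, 0, 0.0667], [0.07, 0.09, -0.024, 0, 0, 0.1333], [0.1, 0.12, -0.024, 0, 0, 0.2], [0.125, 0.155, -0.024, 0, 0, 0.2667], [0.15, 0.185, -0.024, 0, 0, 0.3333], [0.175, 0.215, -0.024, 0, 0, 0.4], [0.2, 0.247, -0.024, 0, 0, 0.4444], [0.22, 0.272, -0.024, 0, 0, 0.4889]]
  fingers: 0

```text
clock: 0.97
tool_pos: [0.3409, 0.3175, 0.2508]
orientation: [-180.0, 0.0, -64.6]
force: [1.8, -0.2, 0.8]
opening: 0.04
gripper_force: 0.0
```

```bash
python3 -c "
from h import *
go([.434,.041,.25],-73.5)"
```

```text
row [28.97  3.43  0.06] [-0.03  0.03  8.87] now [0.3409 0.3175 0.2508] [-1.7997e+02  3.0000e-02 -6.4630e+01] t 0.9667 F [ 1.8 -0.2  0.8] J [ 67.3  -0.6 -22.3   0.  -68.2 -41.9]
```

Converted, 29 cm / 100 = 0.29, 3.5 cm / 100 = 0.035, 8.9 degrees / 90 = 0.0989.

send_rows:
  plan:
    - [[0.035, 0.004, 0, 0, 0, 0.0222], [0.072, 0.009, 0, 0, 0, 0.0444], [0.11, 0.013, 0, 0, 0, 0.0667], [0.15, 0.018, 0, 0, 0, 0.0889], [0.19, 0.022, 0, 0, 0, 0.0989], [0.225, 0.027, 0, 0, 0, 0.0989], [0.26, 0.031, 0, 0, 0, 0.0989], [0.29, 0.034, 0, 0, 0, 0.0989]]

```text
clock: 1.63
tool_pos: [0.4353, 0.041, 0.251]
orientation: [-179.9, 0.0, -73.4]
force: [1.0, -0.3, 0.4]
opening: 0.0002
gripper_force: 0.0
```

Converted, 9 cm / 100 = 0.09, 6 cm / 100 = 0.06.

send_rows:
  plan:
    - [[0, 0, 0.03, 0, 0, 0], [0, 0, 0.06, 0, 0, 0], [0, 0, 0.09, 0, 0, 0], [0, 0, 0.09, 0, 0, 0], [0, 0, 0.09, 0, 0, 0]]

```text
clock: 2.05
tool_pos: [0.4346, 0.0426, 0.1602]
orientation: [179.8, -0.1, -73.3]
force: [0.7, 0.8, 0.2]
opening: 0.0003
gripper_force: 0.0
```

```bash
python3 - <<'E'
from h import *
go([.434,.041,.136],-73.5)
t=ctrl.snapshot("top");s=ctrl.snapshot("side")
a=cv2.resize(t["img"][120:260,200:360,::-1],None,fx=2.5,fy=2.5,interpolation=cv2.INTER_CUBIC)
b=cv2.resize(s["img"][100:240,260:380,::-1],None,fx=2.5,fy=2.5,interpolation=cv2.INTER_CUBIC)
cv2.imwrite("pics/c2.png",np.hstack([a,b]))
E
```

```text
row [0.13 0.09 2.42] [ 0.16 -0.06  0.16] now [0.4346 0.0426 0.1602] [ 1.7984e+02 -6.0000e-02 -7.3340e+01] t 2.05 F [0.7 0.8 0.2] J [ 31.7   1.  -33.4   0.  -55.8 -15. ]
```

View pics/c2.png

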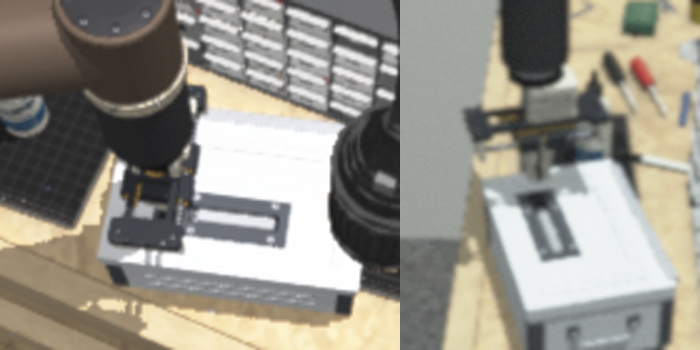

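The shut fingers are over the button, at (150,215) in the left panel, and the lamp is clear of the arm. I press slowly.

Converted, 3.3 cm / 100 = 0.033, 3.2 cm / 100 = 0.032.

send_rows:
  plan:
    - [[0.001, 0, 0.012, 0, 0, 0], [0.001, 0, 0.023, 0, 0, 0], [0.001, 0, 0.027, 0, 0, 0], [0.001, 0, 0.03, 0, 0, 0], [0.001, 0, 0.032, 0, 0, 0], [0.001, 0, 0.033, 0, 0, 0]]

```text
clock: 2.65
tool_pos: [0.4361, 0.0427, 0.1288]
orientation: [-179.9, 0.0, -73.3]
force: [-2.0, 0.3, 3.6]
opening: 0.0003
gripper_force: 2.0
```

Converted, 0.2 cm / 100 = 0.002, 0.1 cm / 100 = 0.001.

send_rows:
  plan:
    - [[0, 0, 0.001, 0, 0, 0], [0, 0, 0.002, 0, 0, 0], [0, 0, 0.002, 0, 0, 0]]

```text
clock: 2.9
tool_pos: [0.4362, 0.0428, 0.1269]
orientation: [-179.9, 0.0, -73.3]
force: [-3.0, -0.2, 5.4]
opening: 0.0004
gripper_force: 2.8
```

Converted, 0.05 cm / 100 = 0.0005.

send_rows:
  plan:
    - [[0, 0, 0.0005, 0, 0, 0], [0, 0, 0.0005, 0, 0, 0]]

```text
clock: 3.07
tool_pos: [0.4362, 0.0427, 0.1266]
orientation: [-179.9, 0.0, -73.3]
force: [-4.3, 0.5, 7.8]
opening: 0.0002
gripper_force: 3.9
```

Converted, -7 cm / 100 = -0.07, -4 cm / 100 = -0.04.

send_rows:
  plan:
    - [[0, 0, -0.01, 0, 0, 0], [0, 0, -0.04, 0, 0, 0], [0, 0, -0.07, 0, 0, 0], [0, 0, -0.07, 0, 0, 0]]

```text
clock: 3.4
tool_pos: [0.439, 0.0434, 0.2015]
orientation: [-179.4, 0.0, -73.3]
force: [0.6, 0.4, 0.1]
opening: 0.0005
gripper_force: 0.0
```

```bash
python3 - <<'E'
from h import *
t=ctrl.snapshot("top");s=ctrl.snapshot("side")
a=cv2.resize(t["img"][170:240,240:330,::-1],None,fx=5,fy=5,interpolation=cv2.INTER_CUBIC)
b=cv2.resize(s["img"][150:220,290:350,::-1],None,fx=5,fy=5,interpolation=cv2.INTER_CUBIC)
cv2.imwrite("pics/c3.png",np.hstack([a,b]))
np.savez("l.npz",t=t["img"],s=s["img"])
go([.457,-.0325,.2],-73.5)
# expected pixel positions of bar centre/ends popped and stowed
u=np.array([-.284,.959,0])
for z in(.124,.15):
  for k in(-.047,0,.047):
    p=np.array([.457,-.0325,z])+u*k; print(z,k,(5*(proj(t,p)-[240,170])).round(0),(5*(proj(s,p)-[290,150])+[450,0]).round(0))
E
```

```text
row [ 7.81  0.21 -0.3 ] [-0.26  0.06  0.18] now [0.4366 0.0429 0.1971] [-1.7974e+02  6.0000e-02 -7.3320e+01] t 3.5 F [-0.1  0.2 -0.4] J [ 31.6  -1.2 -30.2   0.  -60.7 -14.9]
0.124 -0.047 [349. 194.] [616. 250.]
0.124 0 [270. 185.] [599. 210.]
0.124 0.047 [192. 177.] [582. 172.]
0.15 -0.047 [348. 178.] [616. 220.]
0.15 0 [268. 169.] [599. 181.]
0.15 0.047 [188. 160.] [582. 142.]
```

View pics/c3.png

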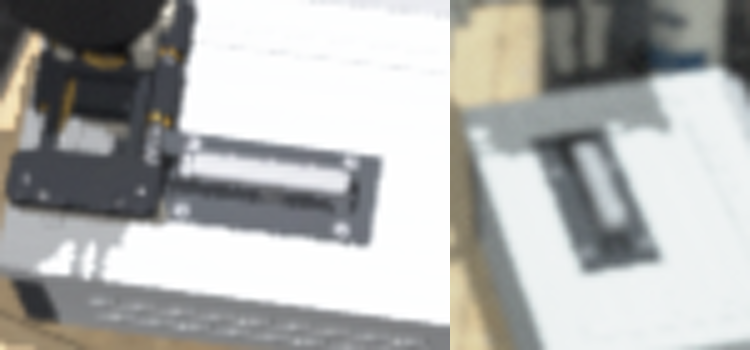

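The handle has popped: its bar is at (268,172) left and (600,183) right, where I predicted for z = 0.150. I move over it with the fingers open.

Converted, 7.8 cm / 100 = 0.078, 6 cm / 100 = 0.06.

send_rows:
  plan:
    - [[0.03, 0.001, -0.003, 0, 0, 0], [0.06, 0.002, -0.003, 0, 0, 0], [0.078, 0.002, -0.003, 0, 0, 0], [0.078, 0.002, -0.003, 0, 0, 0], [0.078, 0.002, -0.003, 0, 0, 0]]
  fingers: 0.6

```text
clock: 3.92
tool_pos: [0.4556, -0.0338, 0.1974]
orientation: [179.9, 0.0, -73.5]
force: [-0.6, 0.2, -0.7]
opening: 0.0285
gripper_force: 0.0
```

```bash
python3 -c "
from h import *
go([.457,-.0325,.129],-73.5)"
```

```text
row [-0.09 -0.18  6.84] [0.07 0.   0.03] now [ 0.4556 -0.0338  0.1974] [179.93   0.   -73.47] t 3.9167 F [-0.6  0.2 -0.7] J [ 20.6   0.9 -28.1  -0.  -61.1  -4. ]
```

Converted, 6.9 cm / 100 = 0.069, 6.3 cm / 100 = 0.063.

send_rows:
  plan:
    - [[0, -0.001, 0, 0, 0, 0], [0, -0.001, 0.02, 0, 0, 0], [0, -0.001, 0.045, 0, 0, 0], [0, -0.001, 0.063, 0, 0, 0], [0, -0.001, 0.069, 0, 0, 0], [0, -0.001, 0.069, 0, 0, 0]]

```text
clock: 4.42
tool_pos: [0.4558, -0.0325, 0.1277]
orientation: [179.8, -0.0, -73.3]
force: [0.4, 0.2, 0.8]
opening: 0.0525
gripper_force: 0.0
```

send_rows:
  plan:
    - [[0, 0, 0, 0, 0, 0], [0, 0, 0, 0, 0, 0], [0, 0, 0, 0, 0, 0], [0, 0, 0, 0, 0, 0], [0, 0, 0, 0, 0, 0], [0, 0, 0, 0, 0, 0]]
  fingers: 0

```text
clock: 4.92
tool_pos: [0.4571, -0.0327, 0.1294]
orientation: [-180.0, 0.0, -73.4]
force: [-0.3, -0.3, 0.5]
opening: 0.0183
gripper_force: 0.0
```

send_rows:
  plan:
    - [[0, 0, 0, 0, 0, 0], [0, 0, 0, 0, 0, 0], [0, 0, 0, 0, 0, 0]]

```text
clock: 5.17
tool_pos: [0.4568, -0.0328, 0.1292]
orientation: [180.0, 0.0, -73.4]
force: [-2.7, -0.2, 4.4]
opening: 0.0157
gripper_force: 30.0
```

Converted, 30 degrees / 90 = 0.3333.

send_rows:
  plan:
    - [[0, 0, 0, 0, 0, 0.0444], [0, 0, 0, 0, 0, 0.1], [0, 0, 0, 0, 0, 0.1556], [0, 0, 0, 0, 0, 0.2111], [0, 0, 0, 0, 0, 0.2667], [0, 0, 0, 0, 0, 0.3111], [0, 0, 0, 0, 0, 0.3333], [0, 0, 0, 0, 0, 0.3333]]

```text
clock: 5.83
tool_pos: [0.4557, -0.0329, 0.1287]
orientation: [179.9, -0.0, -103.5]
force: [-4.8, -0.4, 3.5]
opening: 0.0155
gripper_force: 30.0
```

```bash
python3 -c "
from h import *
go([.457,-.0325,.129],-103.5);print(ctrl.get_obs()['moment'])"
```

```text
row [-0.07 -0.11 -0.03] [ 0.11 -0.04  0.02] now [ 0.4557 -0.0329  0.1287] [ 1.7989e+02 -4.0000e-02 -1.0348e+02] t 5.8333 F [-4.8 -0.4  3.5] J [ 20.7   5.2 -33.7  -0.  -51.2 -34.1]
[0.6114819  1.64481854 0.04659387]
```

Converted, 34 degrees / 90 = 0.3778.

send_rows:
  plan:
    - [[0, 0, 0, 0, 0, 0.0556], [0, 0, 0, 0, 0, 0.1111], [0, 0, 0, 0, 0, 0.1667], [0, 0, 0, 0, 0, 0.2222], [0, 0, 0, 0, 0, 0.2778], [0, 0, 0, 0, 0, 0.3333], [0, 0, 0, 0, 0, 0.3778], [0, 0, 0, 0, 0, 0.3778]]

```text
clock: 6.5
tool_pos: [0.4555, -0.0322, 0.1287]
orientation: [179.9, -0.1, -137.6]
force: [-7.5, 7.2, 5.4]
opening: 0.0158
gripper_force: 30.9
```

Converted, 25.5 degrees / 90 = 0.2833.

send_rows:
  plan:
    - [[0, 0, 0, 0, 0, 0.0556], [0, 0, 0, 0, 0, 0.1111], [0, 0, 0, 0, 0, 0.1667], [0, 0, 0, 0, 0, 0.2111], [0, 0, 0, 0, 0, 0.2556], [0, 0, 0, 0, 0, 0.2833], [0, 0, 0, 0, 0, 0.2833]]

```text
clock: 7.08
tool_pos: [0.4551, -0.0316, 0.1285]
orientation: [179.8, -0.1, -163.0]
force: [-8.7, 11.7, 6.5]
opening: 0.0158
gripper_force: 31.2
```

Converted, -20 cm / 100 = -0.2, -17 cm / 100 = -0.17.

send_rows:
  plan:
    - [[0, 0, 0, 0, 0, 0], [0, 0, -0.002, 0, 0, 0], [0, 0, -0.015, 0, 0, 0], [0, 0, -0.05, 0, 0, 0], [0, 0, -0.09, 0, 0, 0], [0, 0, -0.13, 0, 0, 0], [0, 0, -0.17, 0, 0, 0], [0, 0, -0.2, 0, 0, 0]]
  fingers: 0.6

```text
clock: 7.75
tool_pos: [0.4573, -0.0331, 0.3328]
orientation: [-180.0, 0.2, -162.8]
force: [0.9, 0.4, -0.3]
opening: 0.0523
gripper_force: 0.0
```

Converted, -5 cm / 100 = -0.05, -2 cm / 100 = -0.02.

send_rows:
  plan:
    - [[0, 0, -0.02, 0, 0, 0], [0, 0, -0.05, 0, 0, 0], [0, 0, -0.05, 0, 0, 0], [0, 0, -0.05, 0, 0, 0], [0, 0, -0.05, 0, 0, 0], [0, 0, -0.05, 0, 0, 0], [0, 0, -0.05, 0, 0, 0], [0, 0, -0.05, 0, 0, 0]]

```text
clock: 8.42
tool_pos: [0.4566, -0.0328, 0.3783]
orientation: [-180.0, -0.1, -162.8]
force: [0.6, -0.3, 0.5]
opening: 0.0527
gripper_force: 0.0
```

send_rows:
  plan:
    - [[0, 0, 0, 0, 0, 0], [0, 0, 0, 0, 0, 0], [0, 0, 0, 0, 0, 0], [0, 0, 0, 0, 0, 0], [0, 0, 0, 0, 0, 0], [0, 0, 0, 0, 0, 0], [0, 0, 0, 0, 0, 0], [0, 0, 0, 0, 0, 0]]

```text
clock: 9.08
tool_pos: [0.4569, -0.0328, 0.3791]
orientation: [180.0, 0.0, -162.8]
force: [0.8, 0.3, -0.5]
opening: 0.0526
gripper_force: 0.0
```

```bash
python3 - <<'E'
from h import *
t=ctrl.snapshot("top");s=ctrl.snapshot("side")
a=cv2.resize(t["img"][120:260,140:360,::-1],None,fx=2,fy=2,interpolation=cv2.INTER_CUBIC)
b=cv2.resize(s["img"][100:240,260:400,::-1],None,fx=2,fy=2,interpolation=cv2.INTER_CUBIC)
cv2.imwrite("pics/c4.png",np.hstack([a,b]))
E
```

```text
(no output)
```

View pics/c4.png

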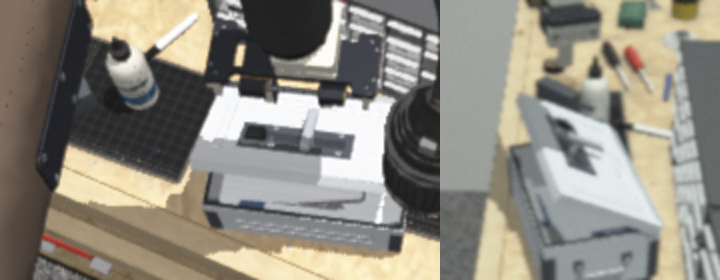

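The lid stands open. The handle lies across the housing at (312,128), and the bottle and carton are where they were. I let things settle and hand in.

send_rows:
  plan:
    - [[0, 0, 0, 0, 0, 0], [0, 0, 0, 0, 0, 0], [0, 0, 0, 0, 0, 0], [0, 0, 0, 0, 0, 0], [0, 0, 0, 0, 0, 0], [0, 0, 0, 0, 0, 0], [0, 0, 0, 0, 0, 0], [0, 0, 0, 0, 0, 0]]

```text
clock: 9.85
tool_pos: [0.4569, -0.0328, 0.379]
orientation: [180.0, -0.0, -162.8]
force: [0.3, 0.7, -0.3]
opening: 0.0526
gripper_force: 0.0
```

```bash
python3 -c "
from plant import ctrl
print(ctrl.close_job())"
```

```text
the job is handed in; nothing more can be done
None
```

I pressed the button, the handle popped, I turned it about 90° clockwise, and the lid now stands open by itself; the arm never went near the bottle, carton or tub, and I handed the job in at about 10 s.

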